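Check the oven door with the infrared thermometer, then start the bake timer

ROBOT

A 6-joint arm with a two-finger parallel gripper is mounted at the origin on a cart in front of the work surface, level with it; the furniture and walls round the work are solid. World frame = base frame: x ahead of the robot, y to its left, z up, the work surface at z = 0. Lengths are in m, angles in rad, forces in N, time in s.
With the tool pointing down it reaches from about 0.375 to 0.9 m from the base axis. Payload 3.1 kg.
Tool frame: the origin (TCP) lies between the finger pads; the fingertips stand 19 mm ahead of it and the grasp point (between the pads) is the TCP; z points along the fingers, y is the line along which they close (so a half turn about z gives the same grasp; the last joint's range is limited). The gripper opens to 87 mm and grips with 3 to 60 N. Pads are 19 mm wide; open, the fingers measure 117 mm over their backs; the gripper's body (75 mm by 190 mm) begins 51 mm behind the grasp point.
Start: joints at [1.044, 0.527, 1.433, -0, 1.181, -0.178], TCP at [0.213, 0.588, 0.242] pointing down, gripper open.
Joint ranges: [-3.08, 3.08], [-0.75, 2.2], [0.22, 2.44], [-1.43, 4.57], [0, 2.65], [-2.85, 2.85]. Speed limits (rad/s): [2.79, 2.79, 3.14, 3.14, 3.14, 3.14].

INTERFACE

Orientations are given as a unit quaternion [x, y, z, w].
In Python, from rig import telemetry, viewer, hand_in gives the robot as it stands. The module is installed in compiled form; this text tells all that it offers.
- The arm moves only by the shell command python3 -m creep 'ROWS' [FORCE]. ROWS is JSON, a list of rows, each an object with "translation": the shift along the tool's x, y, z in mm, a list of three; "roll": the turn about the tool's z in degrees; "gripper": the finger opening in mm, from 0 to 87. In form: [{"translation": [tx, ty, tz], "roll": roll, "gripper": gripper}, ...]. A call has 1 to 5 rows; each row is the pose to reach, as a shift and turn from the pose commanded when the call began, along the tool's axes at that moment; what a row does not reach only later rows make up. A row lasts 1/12 s, in which the tool goes at most 41.7 mm and 7.16 degrees, less where a joint would pass 70% of its speed; a pose out of reach is approached as far as the arm can. A call with a gripper value outside its range is refused whole. The fingers move at their own pace and stop on an object; FORCE is the grip in N (left out, the last holds). Time passes only in rows, so rows that repeat a pose let the fingers close. It gives the time, the measured TCP pose, the force, the opening and the grip force at its end, in the units of the state.
- telemetry.get_obs(): the state, without advancing time (a new reading comes with each control period).
- viewer.camera(name): name is "scene" or "top"; returns the picture (480x640x3 uint8, blue, green, red); there is no depth.
- viewer.camera_info(name): a dict with "intrinsics" (3x3 intrinsics, pixels), "k1" (the pictures are not rectified: a ray, as slopes to the right and down, at radius r is drawn at 1 + k1 r^2 times it, then the intrinsics apply), "rvec" (rotation vector, rad) and "tvec" (3), from world to camera coordinates, as OpenCV has them. Camera axes: x right, y down, z forward; pixel columns grow to the right and rows downward; lengths in m; the calibration is good to about 2 mm. A picture is of the moment at which its call begins. camera_info takes no time and is no camera call.
- hand_in(): hands the job in; it is judged then, once.
Trained networks look in the newest picture that a camera, given by its name, has taken for a name from the list of things; names that differ only in an ending like _2 or _b are one class to them, and where a whole thing is asked for, a point or a joint stands for the part that bears it (a point fixed in the world has none). Each returns a list of dicts, best first, with "p" (0 to 1); they miss things now and then, are a little off and sometimes report something else, mostly with a low value. They report only what shows in the picture. A call takes as long as a camera call. They do not tell look-alikes from the thing itself.
- viewer.recognise(camera, thing): "bbox" ([left, top, width, height] in pixels, round what is visible of it).
The state is a dict: "time": time; "q": joint angles; "joint_velocities": joint speeds; "joint_torque": joint torques, N m; "position": TCP position; "tool_rot": TCP orientation; "ft_force": force on the tool from outside, world axes, zero at the start; "moment": the same for the moment, N m; "grip_width": finger opening in m; "grip_force": force on a finger pad.
Only numpy, scipy, OpenCV 4.12 (cv2) and the standard library are available. Lean on these libraries where they do the work, as an engineer would, in place of code of your own. Each camera call takes 0.05 s, during which the arm holds its last target. There are 200 camera calls.

TASK

Take the infrared thermometer from its rest, aim it level and square at the round black measuring patch on the oven door, with its nose about 7 cm from the door, and hold it steady there for a couple of seconds without touching the oven. Lay it back in the two saddles of its rest, upright and nose the same way as before, then press the timer's push button fully down and let it come up again. Leave the oven, the onion, the tomato and the glass undisturbed.

Things in the scene. Friction and masses are not known exactly. Their poses are not given: they have to be found in the camera images.
- thermometer: handheld infrared thermometer, 200 mm long, 0.2 kg. Origin on the beam axis where to grip it; x along the beam to the nose, z up (display side). Black handle x = -100 to 20 mm, 32 wide (y), 36 high (z, centred); grey head x = 20 to 75, 42 wide, 46 high; round nose, diameter 32, x = 75 to 100. It starts level in its rest, axis 65 mm above the worktop
- nose (a point): centre of the thermometer's nose lens, 100 mm ahead of its origin on the beam axis; axes as the thermometer's
- rest: fixed wooden rest: base 180 x 85 x 8 mm, two forked saddles 16 mm long at x = -75 mm (seat 47 mm up, 42 mm between its arms, for the handle) and x = 50 (seat 42 up, 52 between arms, for the head); arms rise 26 mm above the seats, handle free for fingers between the saddles. Origin on the worktop, 65 mm below the lying thermometer's origin; x points the way the nose points, z up
- rest_nose (a point): where the centre of the nose lens lies when the thermometer is in its rest: 100 mm ahead of the rest's origin and 65 mm above the worktop
- oven: fixed steel pizza oven, 180 mm deep, 260 wide, 268 high with chimney. Origin under its centre on the worktop; the door faces its -x (to the robot), 98 mm before the origin, y to the left seen from the robot. A bar handle 130 mm long stands 35 mm out, 192 mm up. On the door: round black patch at y = +50 mm, and a square vent plate at y = -50 (not the target)
- patch (a point): centre of the front of the round black measuring patch, 44 mm in diameter, 125 mm above the worktop; axes as the oven's: x points level into the door, square to it, so the beam should run along this x
- timer: bake timer, low grey case 100 x 130 x 47 mm fixed to the worktop, with one round push button on top; origin under its centre; z up
- timer_button_top (a point): centre of the top of the push button, 40 mm in diameter; it moves with the button
- timer_button (a joint): travel of the push button in m: 0 up, 0.008 fully down; a spring (5 N fully down) brings it back
- onion: onion, 71 mm across, 72 mm high; loose, stands on the worktop; origin under its centre; leave it alone
- tomato: tomato, 57 mm across, 62 mm high; loose, stands on the worktop; origin under its centre; leave it alone
- tumbler: clear drinking glass, 80 mm across, 91 mm high; loose, stands on the worktop; origin under its centre; leave it alone
Not all that is in view belongs to the job. What is shaped like the thermometer but purple is not meant.

How it is judged:
By the outcome, as a careful person would: the job done as asked, in the order asked, and still so for the second after the job is handed in, with the robot touching nothing.
It also fails if it takes over 59 s, if anything falls off the work surface, if the arm or the gripper's body presses on something with over 40 N, if the wrist force passes 120 N, or if a joint passes its speed limit or range.

## Working session

There is one attempt and no reset: what is moved stays moved. The work goes in short steps, Python scripts to look and compute and a shell command to move; the robot and the scene stay as the last step left them, time stands still between calls to the robot, and variables do not carry over. Pictures are saved under pics/ and viewed, at most 10 in all, crops included, and the job is handed in when it is done.

```bash
mkdir -p pics
python3 - <<'E'
from rig import telemetry, viewer
import cv2, numpy as np
for c in ("scene","top"):
    im=viewer.camera(c); cv2.imwrite(f"pics/{c}0.png",im); print(c,viewer.camera_info(c))
    for t in ("thermometer","nose","rest","oven","patch","timer","timer_button_top","onion","tomato","tumbler"):
        try: print(t,[(np.round(d["bbox"]).tolist(),round(d["p"],2)) for d in viewer.recognise(c,t)][:3])
        except Exception as e: print(t,e)
print(telemetry.get_obs())
E
```

```text
scene {'intrinsics': array([[555.47875748,   0.        , 314.93059195],
       [  0.        , 555.47875748, 244.38901052],
       [  0.        ,   0.        ,   1.        ]]), 'k1': -0.10474370828500695, 'rvec': array([ 2.2248936, -0.9719458,  0.4069508]), 'tvec': array([-0.34177586,  0.45113395,  1.28827657])}
thermometer [([193.0, 224.0, 58.0, 40.0], 0.59)]
nose [([192.0, 222.0, 62.0, 41.0], 0.93), ([208.0, 181.0, 40.0, 44.0], 0.61)]
rest [([190.0, 239.0, 65.0, 43.0], 0.91)]
oven [([278.0, 138.0, 103.0, 115.0], 0.67), ([192.0, 224.0, 61.0, 40.0], 0.53)]
patch [([276.0, 142.0, 105.0, 111.0], 0.79)]
timer [([389.0, 366.0, 19.0, 20.0], 0.75), ([368.0, 350.0, 60.0, 56.0], 0.57)]
timer_button_top [([392.0, 368.0, 13.0, 16.0], 0.57)]
onion [([286.0, 291.0, 29.0, 24.0], 0.84)]
tomato [([287.0, 293.0, 30.0, 21.0], 0.48), ([388.0, 369.0, 18.0, 13.0], 0.2)]
tumbler [([349.0, 263.0, 30.0, 37.0], 0.94)]
top {'intrinsics': array([[526.16166554,   0.        , 321.34360674],
       [  0.        , 526.16166554, 254.30563631],
       [  0.        ,   0.        ,   1.        ]]), 'k1': -0.0543151554
[... 596 characters left out ...]
 1.04455365e+00,  5.27491026e-01,  1.43271022e+00, -1.28680129e-06,
        1.18139396e+00, -1.78535038e-01]), 'joint_velocities': array([-1.33069061e-04, -2.70543003e-03, -7.62423204e-04,  3.13019636e-04,
        2.27791561e-04,  7.54556674e-05]), 'joint_torque': array([ 6.92860667e-04, -4.40031552e+01, -1.76985741e+01,  6.33885898e-02,
        5.04640059e-02,  8.68626451e-07]), 'position': array([0.21294462, 0.58757724, 0.24155066]), 'tool_rot': array([ 1.72979110e-01,  9.84925493e-01, -1.40244920e-06,  1.18470231e-07]), 'ft_force': array([ 0.3397358 , -0.2580578 , -0.07889561]), 'moment': array([-0.04058584, -0.04244866,  0.02278998]), 'grip_force': 0.0, 'grip_width': 0.08671430587043137}
```

View pics/scene0.png

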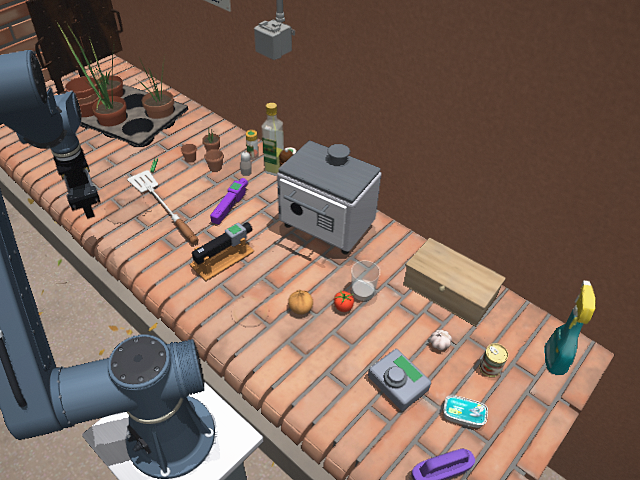

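View pics/top0.png

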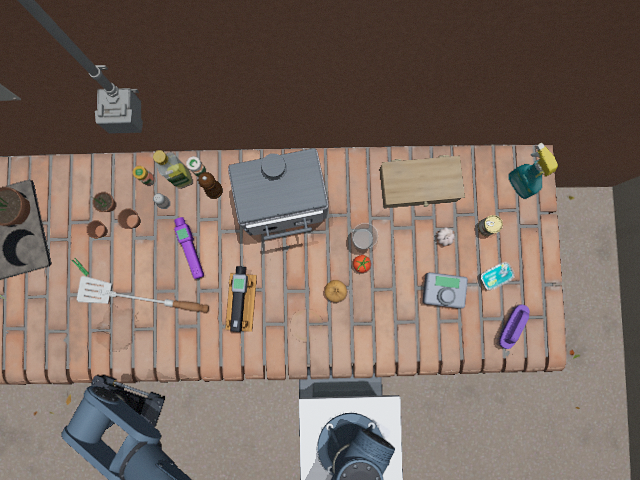

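Candidates for the thermometer: the black/grey one in its rest (top 238,298; scene 222,243), a purple look-alike (top 189,247; scene 230,201) and a purple object at the right (top 515,327; scene 445,465). I choose the black one. The patch is the round dark disc at scene (297,210), and the square vent is at (325,222). The button is at scene (396,374), top (446,295). Next is one close crop sheet.

Run:
```python
import cv2, numpy as np
s=cv2.imread("pics/scene0.png");t=cv2.imread("pics/top0.png")
def crop(im,x,y,w,h,W,H):
    c=cv2.resize(im[y:y+h,x:x+w],(W,H),interpolation=cv2.INTER_CUBIC)
    k=W/w
    for i in range(0,w,10):
        cv2.line(c,(int(i*k),0),(int(i*k),4 if i%50 else 9),(0,255,255),1)
    for i in range(0,h,10): cv2.line(c,(0,int(i*k)),(4,int(i*k)),(0,255,255),1)
    return c
A=crop(s,180,215,80,60,400,300);B=crop(t,200,260,80,60+20,400,400)[:300]
C=crop(s,270,180,80,60,400,300);D=crop(s,360,340,80,60,400,300)
B=crop(t,198,262,107,80,400,300)
cv2.imwrite("pics/sheet.png",np.vstack([np.hstack([A,B]),np.hstack([C,D])]))
```

```text
(no output)
```

View pics/sheet.png

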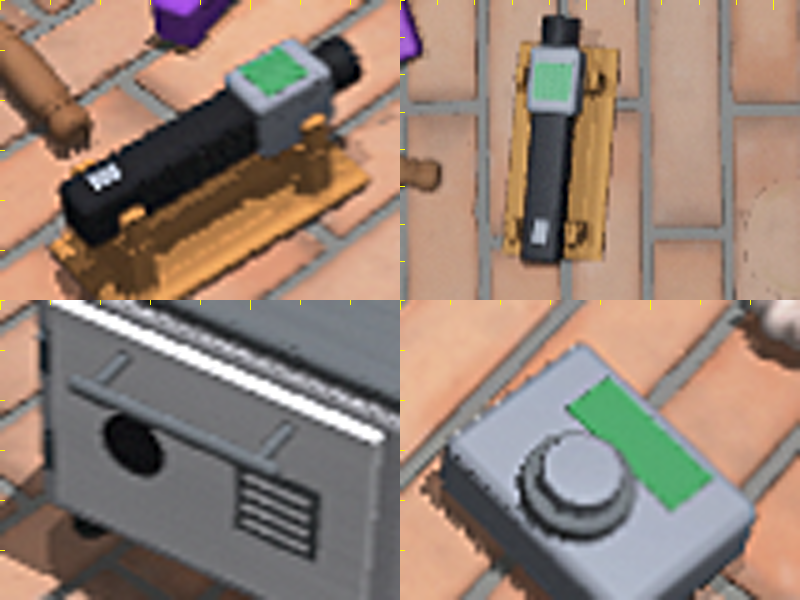

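The crop confirms it: black handle, grey head and green display, nose pointing away from the robot, lying in the wooden rest. The patch is the round disc at the left of the door. I now need the top view of the oven and timer.

Run:
```python
import cv2, numpy as np
t=cv2.imread("pics/top0.png")
def crop(im,x,y,w,h,k):
    c=cv2.resize(im[y:y+h,x:x+w],None,fx=k,fy=k,interpolation=cv2.INTER_CUBIC)
    for i in range(0,w,10): cv2.line(c,(int(i*k),0),(int(i*k),4 if i%50 else 9),(0,255,255),1)
    for i in range(0,h,10): cv2.line(c,(0,int(i*k)),(4,int(i*k)),(0,255,255),1)
    return c
A=crop(t,225,145,110,110,5)[:550]
B=crop(t,418,264,50,50,5)
B=np.vstack([B,np.zeros((300,250,3),np.uint8)])
cv2.imwrite("pics/sheet2.png",np.hstack([A,B]))
```

```text
(no output)
```

View pics/sheet2.png

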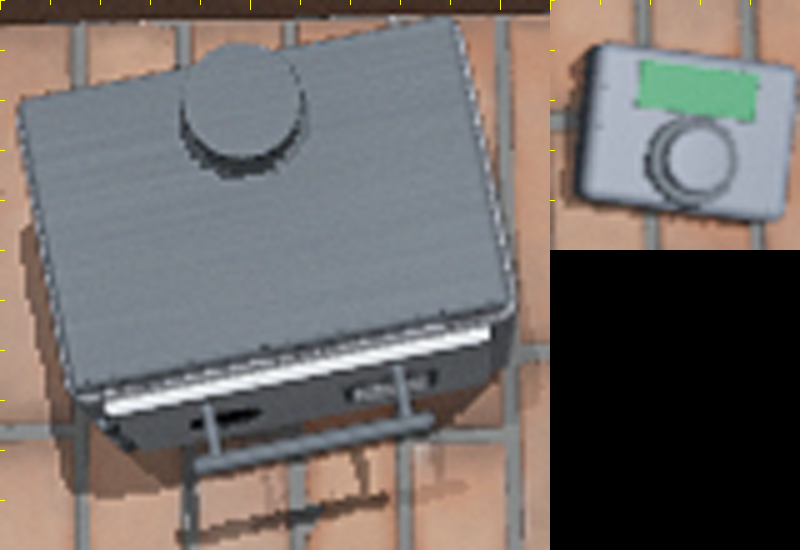

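```bash
cat > h.py <<'E'
import cv2, numpy as np
from rig import viewer
from scipy.optimize import least_squares
I={c:viewer.camera_info(c) for c in("scene","top")}
def proj(c,P):
    i=I[c]; return cv2.projectPoints(np.float64(P).reshape(-1,1,3),i["rvec"],i["tvec"],i["intrinsics"],np.array([i["k1"],0,0,0,0.]))[0].reshape(-1,2)
def fit(obs,p0,free_z=True):
    # obs: list of (cam, local xyz, pixel); p = x,y,z,yaw
    def r(p):
        out=[]
        for c,l,px in obs:
            a=p[3];R=np.array([[np.cos(a),-np.sin(a),0],[np.sin(a),np.cos(a),0],[0,0,1]])
            out.append(proj(c,R@np.array(l)+p[:3])[0]-px)
        return np.concatenate(out)
    s=least_squares(r,p0,loss="soft_l1"); return s.x, r(s.x).reshape(-1,2)
E
cat > m.py <<'E'
from h import *
np.set_printoptions(precision=4,suppress=True)
A=lambda x,y:(180+x/5-.4,215+y/5-.4)
B=lambda x,y:(198+(x-400)/3.738-.37,262+y/3.738-.37)
C=lambda x,y:(270+x/5-.4,180+(y-300)/5-.4)
D=lambda x,y:(360+(x-400)/5-.4,340+(y-300)/5-.4)
E=lambda x,y:(225+x/5-.4,145+y/5-.4)
F=lambda x,y:(418+(x-550)/5-.4,264+y/5-.4)
h=[(.020,.021,.023),(.020,-.021,.023),(.075,-.021,.023),(.075,.021,.023)]
t=[(-.1,.016,.018),(-.1,-.016,.018)]
obs=[("scene",l,A(*p)) for l,p in zip(h+t,[(228,77),(260,100),(331,72),(290,42),(62,183),(90,212)])]
obs+=[("top",l,B(*p)) for l,p in zip(h+t,[(528,110),(577,114),(583,50),(533,45),(522,262),(560,264)])]
p,r=fit(obs,[.5,.3,.065,0]);print("thermo",p,np.degrees(p[3]));print(r.T)
o=[("scene",(-.1,.05,.125),C(134,444)),("scene",(-.1,-.05,.125),C(277,513)),("scene",(-.133,.065,.192),C(72,383)),("scene",(-.133,-.065,.192),C(275,468)),
("top",(-.1,.05,.125),E(227,417)),("top",(-.1,-.05,.125),E(392,387)),("top",(-.133,.065,.192),E(197,466)),("top",(-.133,-.065,.192),E(432,422))]
p,r=fit(o,[.8,.2,0,0]);print("oven",p,np.degrees(p[3]));print(r.T)
a=p[3];R=np.array([[np.cos(a),-np.sin(a),0],[np.sin(a),np.cos(a),0],[0,0,1]])
for n,l in(("patch",(-.1,.05,.125)),("origin at hold",(-.27,.05,.125))):print(n,p[:3]+R@l)
tri=lambda a,b:least_squares(lambda P:np.r_[proj("scene",P)[0]-a,proj("top",P)[0]-b],[.6,0,.05])
for n,a,b in(("button",D(582,468),F(700,158)),("patch",C(134,444),E(227,417))):
    s=tri(a,b);print(n,s.x,s.fun)
E
python3 m.py
```

```text
thermo [ 0.4677  0.3327  0.0631 -0.0922] -5.280852539375481
[[-1.6209  0.444   1.2354  0.8962 -1.2545 -0.5705 -0.4265  0.328   0.1857
  -0.2617 -0.1596  0.2649]
 [-0.3346  2.7534 -0.501  -1.9594  0.3595  0.8227  0.4174  0.3215 -0.7289
  -0.3573 -0.2592 -0.0411]]
oven [0.7798 0.1971 0.0003 0.1721] 9.863317129356663
[[-0.0768 -0.0308  1.354  -0.5768  0.0139  0.0187  0.9738 -1.1249]
 [ 0.1915 -0.5405 -0.1506  0.2483  0.5707  0.1372 -0.1929 -0.1619]]
patch [0.6727 0.2292 0.1253]
origin at hold [0.5052 0.2001 0.1253]
button [ 0.4623 -0.3063  0.0682] [ 0.1984 -0.0233 -0.1796  0.1771]
patch [0.6741 0.2296 0.1249] [ 0.1615 -0.0117 -0.1089  0.1205]
```

```bash
cat >> m.py <<'E'
def wire(p,im,c,x0,y0,w,h,k,boxes):
    a=p[3];R=np.array([[np.cos(a),-np.sin(a),0],[np.sin(a),np.cos(a),0],[0,0,1]])
    v=cv2.resize(im[y0:y0+h,x0:x0+w],None,fx=k,fy=k,interpolation=cv2.INTER_CUBIC)
    for L in boxes:
        q=proj(c,(R@np.array(L).T).T+p[:3]);q=((q-[x0,y0]+.5)*k).astype(int)
        cv2.polylines(v,[q.reshape(-1,1,2)],True,(0,0,255),1)
    return v
def box(x0,x1,y,z):
    return [[(x0,y,z),(x1,y,z),(x1,-y,z),(x0,-y,z)],[(x0,y,z),(x0,y,-z),(x0,-y,-z),(x0,-y,z)],[(x0,-y,z),(x0,-y,-z),(x1,-y,-z),(x1,-y,z)]]
th=np.linspace(0,2*np.pi,24)
circ=lambda x,r,y=0,z=0:[(x,y+r*np.cos(t),z+r*np.sin(t)) for t in th]
tb=box(-.1,.02,.016,.018)+box(.02,.075,.021,.023)+[circ(.1,.016)]
ob=[circ(-.1,.022,.05,.125),[(-.098,.13,.02),(-.098,-.13,.02),(-.098,-.13,.2),(-.098,.13,.2)],[(-.133,.065,.192),(-.133,-.065,.192)]]
S=cv2.imread("pics/scene0.png");T=cv2.imread("pics/top0.png")
pt=fit(obs,[.5,.3,.065,0])[0]
X=np.vstack([np.hstack([wire(pt,S,"scene",180,215,80,60,5,tb),wire(pt,T,"top",200,262,80,60+15,5,tb)[75:]if 0 else wire(pt,T,"top",200,264,80,60,5,tb)]),
 np.hstack([wire(p,S,"scene",270,180,80,60,5,ob),wire(p,T,"top",245,195,80,60,5,ob)])])
cv2.imwrite("pics/over.png",X)
E
python3 m.py >/dev/null
```

```text
(no output)
```

View pics/over.png

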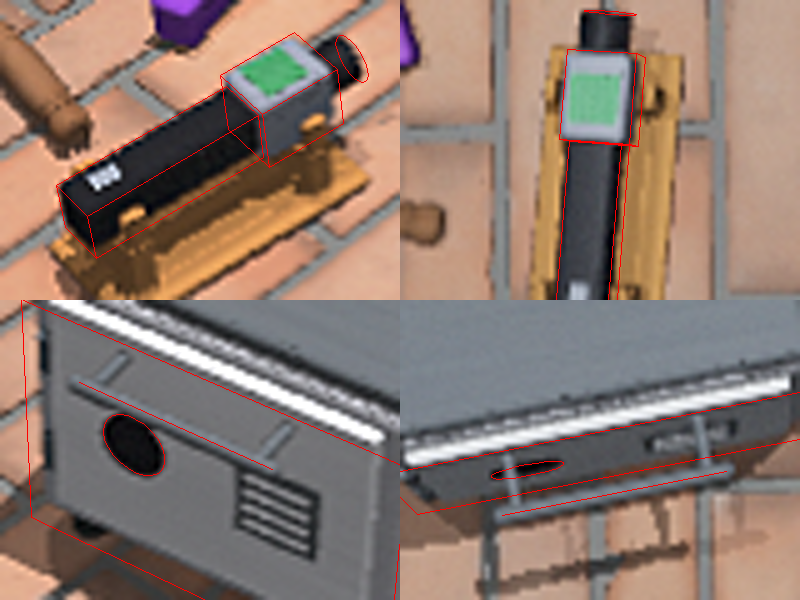

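The oven overlay fits the picture. The thermometer wireframe fits to about 2 mm, with a slight shift to +y. Next is a planning helper, then the approach.

```bash
cat > plan.py <<'E'
import sys, numpy as np
from rig import telemetry
from scipy.spatial.transform import Rotation as Ro
np.set_printoptions(precision=4,suppress=True)
o=telemetry.get_obs();R=Ro.from_quat(o["tool_rot"]).as_matrix()
a=np.degrees(np.arctan2(R[1,1],R[0,1]))
print("t",o["time"],"pos",o["position"],"ang",a,"z",R[:,2],"F",o["ft_force"],"w",o["grip_width"],o["grip_force"],"q",o["q"])
if len(sys.argv)>1:
    x,y,z,b=map(float,sys.argv[1:]); print("shift mm",1000*R.T@(np.array([x,y,z])-o["position"]),"roll",-((b-a+90)%180-90))
E
python3 plan.py .467 .334 .2 84.7
```

```text
t 1.1 pos [0.2129 0.5876 0.2416] ang 70.07784754442422 z [-0. -0. -1.] F [ 0.3397 -0.2581 -0.0789] w 0.08671430587043137 0.0 q [ 1.0446  0.5275  1.4327 -0.      1.1814 -0.1785]
shift mm [-325.2565 -151.8346   41.5513] roll -14.622152455575787
```

```bash
python3 -m creep '[{"translation":[-33,-15,0],"roll":-3,"gripper":87},{"translation":[-66,-30,0],"roll":-6,"gripper":87},{"translation":[-99,-45,0],"roll":-9,"gripper":87},{"translation":[-132,-60,0],"roll":-12,"gripper":87},{"translation":[-165,-76,0],"roll":-14.6,"gripper":87}]' && python3 plan.py .467 .334 .2 84.7
```

```text
time: 1.52
position: [0.3432, 0.4589, 0.2417]
tool_rot: [0.045, 0.999, 0.0, 0.0]
ft_force: [-0.1, 0.4, 0.4]
grip_width: 0.0868
grip_force: 0.0
t 1.5167 pos [0.3432 0.4589 0.2417] ang 84.85234466409979 z [ 0.0004  0.0004 -1.    ] F [-0.0831  0.3655  0.4214] w 0.08680683702519405 0.0 q [ 0.7337  0.457   1.5658 -0.      1.1182 -0.7472]
shift mm [-134.5168 -113.2879   41.6878] roll 0.1523446640997861
```

```bash
python3 -m creep '[{"translation":[-27,-23,8],"roll":0,"gripper":87},{"translation":[-54,-46,16],"roll":0,"gripper":87},{"translation":[-81,-69,24],"roll":0,"gripper":87},{"translation":[-108,-92,32],"roll":0,"gripper":87},{"translation":[-134,-114,42],"roll":0,"gripper":87}]' && python3 -m creep '[{"translation":[0,0,0],"roll":0,"gripper":87},{"translation":[0,0,0],"roll":0,"gripper":87}]' >/dev/null && python3 plan.py .467 .334 .065 84.7
python3 - <<'E'
from rig import viewer
import cv2,numpy as np
S=viewer.camera("scene");T=viewer.camera("top")
f=lambda i,x,y:cv2.resize(i[y:y+110,x:x+80],None,fx=5,fy=5,interpolation=cv2.INTER_CUBIC)
cv2.imwrite("pics/above.png",np.hstack([f(S,180,165),f(T,200,240)]))
E
```

```text
time: 1.93
position: [0.4666, 0.3326, 0.1997]
tool_rot: [0.047, 0.999, 0.0, 0.001]
ft_force: [1.2, 0.6, 0.8]
grip_width: 0.0868
grip_force: 0.0
t 2.1 pos [0.4662 0.3324 0.1989] ang 84.4425491314398 z [-0.0011 -0.0003 -1.    ] F [-0.3418 -0.2159 -0.0421] w 0.08711129681003504 0.0 q [ 0.4242  0.5107  1.6091  0.0002  1.0229 -1.0497]
shift mm [ -0.7664   1.7448 133.9447] roll -0.2574508685601984
```

View pics/above.png

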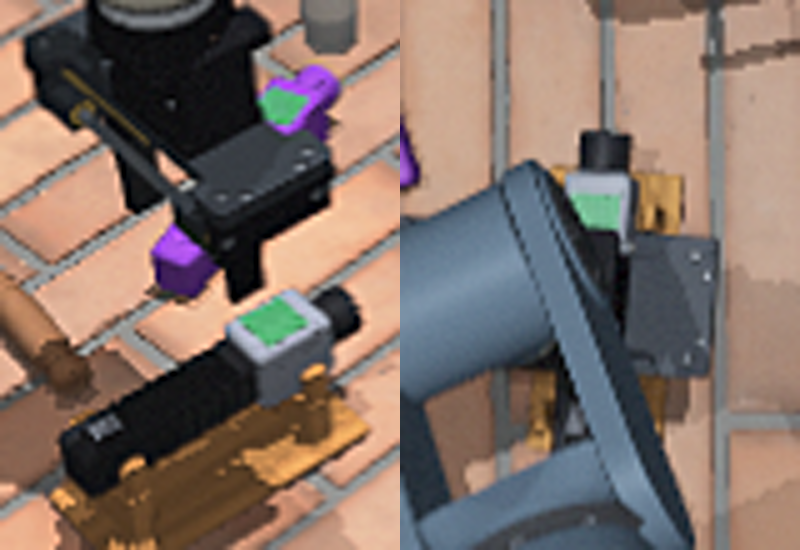

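The gripper straddles the handle just behind the head, between the two saddles. I go down and grip.

```bash
python3 -m creep '[{"translation":[0,1,30],"roll":-0.2,"gripper":87},{"translation":[-1,1.5,60],"roll":-0.2,"gripper":87},{"translation":[-1,1.5,90],"roll":-0.2,"gripper":87},{"translation":[-1,1.5,115],"roll":-0.2,"gripper":87},{"translation":[-1,1.5,133],"roll":-0.2,"gripper":87}]' && python3 -m creep '[{"translation":[0,0,0],"roll":0,"gripper":87},{"translation":[0,0,0],"roll":0,"gripper":60},{"translation":[0,0,0],"roll":0,"gripper":45},{"translation":[0,0,0],"roll":0,"gripper":38},{"translation":[0,0,0],"roll":0,"gripper":33}]' 30 && python3 plan.py
```

```text
time: 2.62
position: [0.4641, 0.3365, 0.0649]
tool_rot: [0.043, 0.999, -0.0, -0.001]
ft_force: [0.3, 1.1, 0.1]
grip_width: 0.0871
grip_force: 0.0
time: 3.03
position: [0.467, 0.3361, 0.0682]
tool_rot: [0.044, 0.999, 0.001, 0.001]
ft_force: [-0.3, 0.7, 0.4]
grip_width: 0.068
grip_force: 0.0
t 3.0333 pos [0.467  0.3361 0.0682] ang 84.90363914493307 z [ 0.0029  0.0014 -1.    ] F [-0.3335  0.7067  0.4389] w 0.06799222091943757 0.0 q [ 0.4297  0.7091  1.6901  0.      0.7391 -1.0522]
```

```bash
python3 -m creep '[{"translation":[0,0,0],"roll":0,"gripper":20},{"translation":[0,0,0],"roll":0,"gripper":20},{"translation":[0,0,0],"roll":0,"gripper":20},{"translation":[0,0,0],"roll":0,"gripper":20},{"translation":[0,0,0],"roll":0,"gripper":20}]' 30 >/dev/null; python3 plan.py
```

```text
t 3.45 pos [0.4662 0.3353 0.0666] ang 84.864823583537 z [ 0.0001  0.     -1.    ] F [-0.0634 -0.307   0.5385] w 0.03482171313473099 0.0 q [ 0.4289  0.7116  1.6912  0.      0.7387 -1.0522]
```

```bash
python3 -m creep '[{"translation":[0,0,0],"roll":0,"gripper":20},{"translation":[0,0,0],"roll":0,"gripper":20},{"translation":[0,0,0],"roll":0,"gripper":20},{"translation":[0,0,0],"roll":0,"gripper":20},{"translation":[0,0,0],"roll":0,"gripper":20}]' 30 >/dev/null; python3 plan.py;  python3 -m creep '[{"translation":[0,0,-10],"roll":0,"gripper":20},{"translation":[0,0,-20],"roll":0,"gripper":20},{"translation":[0,0,-30],"roll":0,"gripper":20},{"translation":[0,0,-45],"roll":0,"gripper":20},{"translation":[0,0,-60],"roll":0,"gripper":20}]' 30 >/dev/null; python3 plan.py .505 .2 .125 99.9
```

```text
t 3.8667 pos [0.4662 0.3352 0.0666] ang 84.87038118298189 z [-0.     -0.0001 -1.    ] F [-0.209   0.1301  1.5755] w 0.03203402370336144 29.981728233397007 q [ 0.429   0.7117  1.6912 -0.0002  0.7388 -1.0522]
t 4.2833 pos [0.466  0.3354 0.1278] ang 84.87865789257133 z [-0.      0.0001 -1.    ] F [ 0.8114  0.3505 -2.6155] w 0.03198835866494569 29.978696876205504 q [ 0.4292  0.6138  1.6613  0.0001  0.8665 -1.0523]
shift mm [ -50.9062 -131.3385    2.8036] roll -15.02134210742868
```

```bash
python3 -m creep '[{"translation":[-6,-20,0],"roll":-2,"gripper":20},{"translation":[-16,-45,0],"roll":-5,"gripper":20},{"translation":[-28,-75,0],"roll":-9,"gripper":20},{"translation":[-40,-105,0],"roll":-12,"gripper":20},{"translation":[-47,-125,0.5],"roll":-14.2,"gripper":20}]' 30 >/dev/null;  python3 -m creep '[{"translation":[0,0,0],"roll":0,"gripper":20},{"translation":[0,0,0],"roll":0,"gripper":20},{"translation":[0,0,0],"roll":0,"gripper":20}]' 30 >/dev/null; python3 plan.py .505 .2 .1266 99.9
python3 - <<'E'
from rig import viewer
import cv2,numpy as np
S=viewer.camera("scene");T=viewer.camera("top")
cv2.imwrite("pics/sA.png",S);cv2.imwrite("pics/tA.png",T)
f=lambda i,x,y:cv2.resize(i[y:y+110,x:x+80],None,fx=5,fy=5,interpolation=cv2.INTER_CUBIC)
cv2.imwrite("pics/aim.png",np.hstack([f(S,250,170),f(T,245,205)]))
E
```

```text
t 4.95 pos [0.5019 0.207  0.1268] ang 99.02234306423371 z [ 0.0007  0.0006 -1.    ] F [ 0.5556 -0.5529 -1.3349] w 0.03203370993988816 29.978672261349857 q [ 0.185   0.5839  1.7421  0.0006  0.8148 -1.5436]
shift mm [-2.0124 -7.3963  0.1554] roll -0.8776569357662964
```

View pics/aim.png

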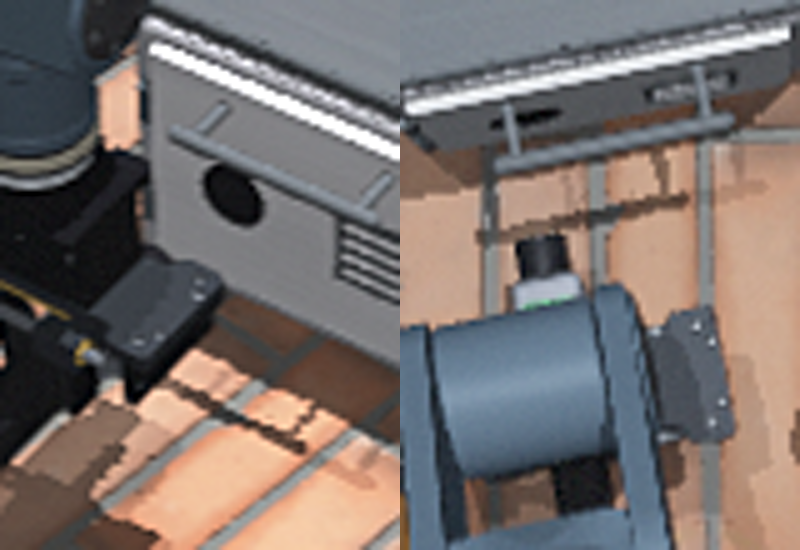

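```bash
cat > chk.py <<'E'
import contextlib,io
with contextlib.redirect_stdout(io.StringIO()):
    from m import *
T=cv2.imread("pics/tA.png")
p=np.array([.5019,.2070,.1252,np.radians(9.02)])
v=wire(p,T,"top",245,235,80,75,7,tb)
cv2.imwrite("pics/chk.png",v)
E
python3 chk.py
```

```text
(no output)
```

View pics/chk.png

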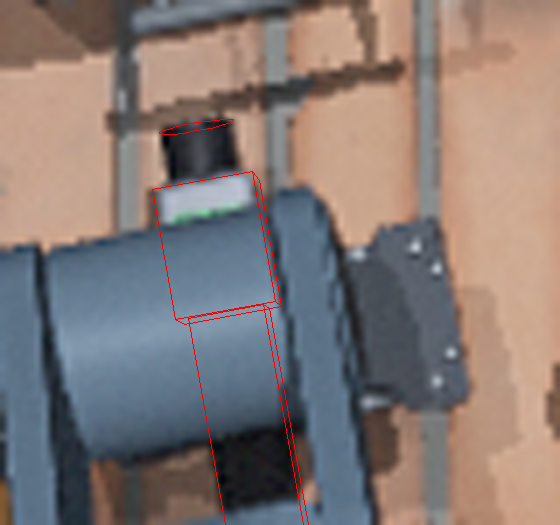

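The nose sits where the model predicts, within about 1 px, and the beam yaw agrees. A final correction, then hold.

```bash
python3 -m creep '[{"translation":[-1,-4,0],"roll":-0.5,"gripper":20},{"translation":[-2,-7.4,0.2],"roll":-0.9,"gripper":20},{"translation":[-2,-7.4,0.2],"roll":-0.9,"gripper":20},{"translation":[-2,-7.4,0.2],"roll":-0.9,"gripper":20},{"translation":[-2,-7.4,0.2],"roll":-0.9,"gripper":20}]' 30 >/dev/null; python3 plan.py .505 .2 .1266 99.9
for i in 1 2; do :; done
python3 -m creep '[{"translation":[0,0,0],"roll":0,"gripper":20},{"translation":[0,0,0],"roll":0,"gripper":20},{"translation":[0,0,0],"roll":0,"gripper":20}]' 30 >/dev/null; python3 plan.py .505 .2 .1266 99.9
```

```text
t 5.4667 pos [0.5049 0.1998 0.1258] ang 99.97783115544189 z [-0.0002  0.     -1.    ] F [-1.1634  0.0769 -1.7677] w 0.03146889549233513 29.97867374215275 q [ 0.1709  0.5859  1.7418  0.0001  0.8142 -1.5741]
shift mm [-0.1796  0.2078 -0.8363] roll 0.0778311554418849
t 5.7167 pos [0.5049 0.1997 0.1258] ang 99.97768121120092 z [-0.0001 -0.     -1.    ] F [ 0.8137 -0.1083 -2.6006] w 0.03191010398506797 29.978637057356536 q [ 0.1707  0.5857  1.7418 -0.      0.8141 -1.5742]
shift mm [-0.1497  0.2889 -0.7609] roll 0.0776812112009111
```

Good pose. I hold for about 3.5 s.

```bash
python3 -m creep '[{"translation":[0,0,-0.8],"roll":0,"gripper":20},{"translation":[0,0,-0.8],"roll":0,"gripper":20},{"translation":[0,0,-0.8],"roll":0,"gripper":20},{"translation":[0,0,-0.8],"roll":0,"gripper":20},{"translation":[0,0,-0.8],"roll":0,"gripper":20}]' >/dev/null
for i in 1 2 3 4 5 6 7 8; do python3 -m creep '[{"translation":[0,0,0],"roll":0,"gripper":20},{"translation":[0,0,0],"roll":0,"gripper":20},{"translation":[0,0,0],"roll":0,"gripper":20},{"translation":[0,0,0],"roll":0,"gripper":20},{"translation":[0,0,0],"roll":0,"gripper":20}]' >/dev/null; done; python3 plan.py .4662 .3352 .1266 84.87
```

```text
t 9.4667 pos [0.5049 0.1996 0.1266] ang 99.97336190857078 z [-0.0001 -0.     -1.    ] F [-0.558   0.158  -1.5532] w 0.03188579044031004 29.978737025521696 q [ 0.1706  0.5844  1.7413  0.      0.8159 -1.5742]
shift mm [ 14.6614 140.2196   0.0394] roll 15.103361908570776
```

```bash
python3 -m creep '[{"translation":[2,20,0],"roll":2,"gripper":20},{"translation":[5,48,0],"roll":5,"gripper":20},{"translation":[9,80,0],"roll":9,"gripper":20},{"translation":[12,112,0],"roll":12,"gripper":20},{"translation":[14.7,140.2,0],"roll":15.1,"gripper":20}]' >/dev/null; python3 -m creep '[{"translation":[0,0,0],"roll":0,"gripper":20},{"translation":[0,0,0],"roll":0,"gripper":20},{"translation":[0,0,0],"roll":0,"gripper":20},{"translation":[0,0,0],"roll":0,"gripper":20}]' >/dev/null;  python3 plan.py .4662 .3352 .0666 84.87
```

```text
t 10.2167 pos [0.4664 0.3342 0.1265] ang 84.83519541536533 z [-0.0004 -0.0005 -1.    ] F [-0.1345 -0.0117 -1.5689] w 0.03186009478638502 29.9785160087049 q [ 0.4272  0.6156  1.6625 -0.0004  0.864  -1.0531]
shift mm [ 0.2798  1.0077 59.9448] roll -0.03480458463467073
```

```bash
python3 -m creep '[{"translation":[0.2,1,14],"roll":0,"gripper":20},{"translation":[0.2,1,28],"roll":0,"gripper":20},{"translation":[0.2,1,40],"roll":0,"gripper":20},{"translation":[0.2,1,48],"roll":0,"gripper":20},{"translation":[0.2,1,54],"roll":0,"gripper":20}]' ; python3 -m creep '[{"translation":[0,0,2],"roll":0,"gripper":20},{"translation":[0,0,4],"roll":0,"gripper":20},{"translation":[0,0,5.5],"roll":0,"gripper":20},{"translation":[0,0,5.5],"roll":0,"gripper":20}]';  python3 plan.py .4662 .3352 .0666 84.87
```

```text
time: 10.63
position: [0.466, 0.3352, 0.0715]
tool_rot: [0.045, 0.999, -0.0, -0.001]
ft_force: [0.4, -0.4, -0.7]
grip_width: 0.0319
grip_force: 30.0
time: 10.97
position: [0.4662, 0.3363, 0.0673]
tool_rot: [0.045, 0.999, 0.0, 0.0]
ft_force: [0.1, 0.3, -2.0]
grip_width: 0.0318
grip_force: 30.0
t 10.9667 pos [0.4662 0.3363 0.0673] ang 84.87694392986191 z [ 0.0004  0.0002 -1.    ] F [ 0.1005  0.2795 -1.9752] w 0.0318324354475729 29.978746916167438 q [ 0.4305  0.711   1.6896 -0.      0.7406 -1.0508]
shift mm [-0.0474 -1.081   0.6794] roll 0.0069439298619045076
```

```bash
python3 -m creep '[{"translation":[0,-1,0.4],"roll":0,"gripper":20},{"translation":[0,-1,0.8],"roll":0,"gripper":20},{"translation":[0,-1,0.8],"roll":0,"gripper":20},{"translation":[0,-1,0.8],"roll":0,"gripper":20}]';  python3 -m creep '[{"translation":[0,0,0],"roll":0,"gripper":34},{"translation":[0,0,0],"roll":0,"gripper":40},{"translation":[0,0,0],"roll":0,"gripper":55},{"translation":[0,0,0],"roll":0,"gripper":70},{"translation":[0,0,0],"roll":0,"gripper":87}]'; python3 -m creep '[{"translation":[0,0,0],"roll":0,"gripper":87},{"translation":[0,0,0],"roll":0,"gripper":87},{"translation":[0,0,0],"roll":0,"gripper":87},{"translation":[0,0,0],"roll":0,"gripper":87},{"translation":[0,0,0],"roll":0,"gripper":87}]'; python3 plan.py
```

```text
time: 11.3
position: [0.4661, 0.3353, 0.0666]
tool_rot: [0.045, 0.999, 0.0, 0.0]
ft_force: [-0.4, 0.6, -1.0]
grip_width: 0.0316
grip_force: 30.0
time: 11.72
position: [0.4661, 0.3353, 0.0665]
tool_rot: [0.045, 0.999, 0.0, 0.0]
ft_force: [-0.1, -0.2, -0.9]
grip_width: 0.0525
grip_force: 0.0
time: 12.13
position: [0.466, 0.3352, 0.0663]
tool_rot: [0.045, 0.999, -0.0, 0.0]
ft_force: [-0.1, 0.3, -0.4]
grip_width: 0.0833
grip_force: 0.0
t 12.1333 pos [0.466  0.3352 0.0663] ang 84.87403285258472 z [ 0. -0. -1.] F [-0.069   0.3081 -0.436 ] w 0.08327925798272517 0.0 q [ 0.429   0.7119  1.6918 -0.      0.7379 -1.0523]
```

```bash
python3 -m creep '[{"translation":[0,0,-20],"roll":0,"gripper":87},{"translation":[0,0,-50],"roll":0,"gripper":87},{"translation":[0,0,-85],"roll":0,"gripper":87},{"translation":[0,0,-120],"roll":0,"gripper":87},{"translation":[0,0,-155],"roll":0,"gripper":87}]' >/dev/null; python3 plan.py .4623 -.3063 .2 90
```

```text
t 12.55 pos [0.4655 0.335  0.2227] ang 84.87169893462384 z [-0.0008 -0.0004 -1.    ] F [ 0.7086  0.219  -1.0921] w 0.08718307525500184 0.0 q [ 0.429   0.4813  1.5836  0.      1.0775 -1.0523]
shift mm [ -54.1248 -638.9965   22.9334] roll -5.128301065376164
```

```bash
python3 -m creep '[{"translation":[-2,-25,0],"roll":0,"gripper":60},{"translation":[-5,-60,0],"roll":0,"gripper":40},{"translation":[-8,-95,0],"roll":0,"gripper":20},{"translation":[-11,-130,0],"roll":0,"gripper":0},{"translation":[-14,-165,0],"roll":0,"gripper":0}]' 10 >/dev/null; python3 -m creep '[{"translation":[-3,-35,0],"roll":0,"gripper":0},{"translation":[-6,-70,0],"roll":0,"gripper":0},{"translation":[-9,-105,0],"roll":0,"gripper":0},{"translation":[-12,-140,0],"roll":0,"gripper":0},{"translation":[-15,-175,0],"roll":0,"gripper":0}]' >/dev/null; python3 -m creep '[{"translation":[-3,-35,0],"roll":0,"gripper":0},{"translation":[-6,-70,0],"roll":0,"gripper":0},{"translation":[-9,-105,0],"roll":0,"gripper":0},{"translation":[-12,-140,0],"roll":0,"gripper":0},{"translation":[-15,-175,0],"roll":0,"gripper":0}]' >/dev/null; python3 plan.py .4623 -.3063 .1 85;  python3 - <<'E'
from rig import viewer
import cv2,numpy as np
S=viewer.camera("scene");T=viewer.camera("top")
f=lambda i,x,y:cv2.resize(i[y:y+80,x:x+80],None,fx=5,fy=5,interpolation=cv2.INTER_CUBIC)
cv2.imwrite("pics/back.png",np.hstack([f(S,180,205),f(T,200,262)]))
E
```

```text
t 13.8 pos [ 0.4633 -0.1833  0.2214] ang 84.85302866488028 z [ 0.0001  0.0001 -1.    ] F [ 0.1664 -0.0965 -1.0366] w 0.0017159483580724555 0.0 q [-0.6015  0.3865  1.7675  0.0002  0.9876 -2.0826]
shift mm [  -9.9851 -122.5675  121.4257] roll -0.14697133511971572
```

View pics/back.png

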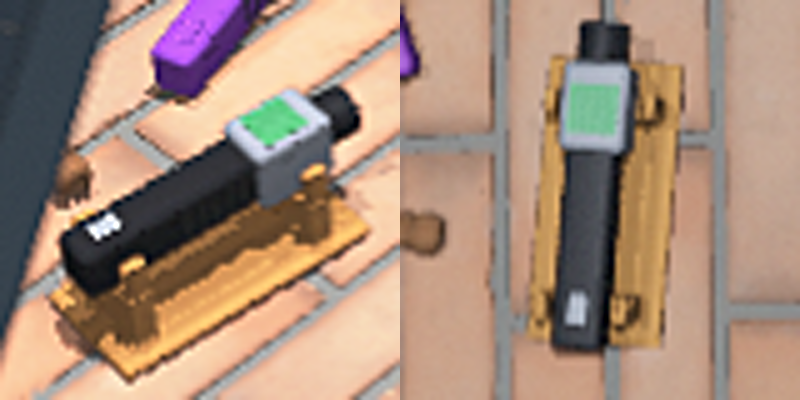

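The thermometer lies in both saddles, upright with the nose the same way, matching the first picture. Now the button.

```bash
python3 -m creep '[{"translation":[-2,-30,10],"roll":0,"gripper":0},{"translation":[-5,-60,35],"roll":0,"gripper":0},{"translation":[-7,-90,65],"roll":0,"gripper":0},{"translation":[-10,-115,95],"roll":0,"gripper":0},{"translation":[-10,-122.6,121],"roll":0,"gripper":0}]' >/dev/null; python3 -m creep '[{"translation":[0,0,0],"roll":0,"gripper":0},{"translation":[0,0,0],"roll":0,"gripper":0},{"translation":[0,0,0],"roll":0,"gripper":0}]' >/dev/null; python3 plan.py .4623 -.3063 .087 85
```

```text
t 14.5667 pos [ 0.463  -0.3036  0.1013] ang 84.91755624255943 z [ 0.      0.0004 -1.    ] F [ 0.7957  0.2108 -0.6663] w 0.0004051512973232908 0.0 q [-0.7823  0.6363  1.7289  0.0004  0.7766 -2.2647]
shift mm [ 0.4502 -2.791  14.2511] roll -0.08244375744057209
```

```bash
python3 -m creep '[{"translation":[0,-2,6],"roll":0,"gripper":0},{"translation":[0,-2,12],"roll":0,"gripper":0},{"translation":[0,-2,15],"roll":0,"gripper":0},{"translation":[0,-2,17],"roll":0,"gripper":0}]'; python3 -m creep '[{"translation":[0,0,1],"roll":0,"gripper":0},{"translation":[0,0,2],"roll":0,"gripper":0},{"translation":[0,0,3],"roll":0,"gripper":0}]'
```

```text
time: 14.9
position: [0.4637, -0.3067, 0.0842]
tool_rot: [0.045, 0.999, -0.001, 0.001]
ft_force: [1.7, 0.5, 3.2]
grip_width: 0.0004
grip_force: 2.0
time: 15.15
position: [0.4638, -0.3068, 0.0821]
tool_rot: [0.045, 0.999, -0.0, 0.001]
ft_force: [1.4, 3.7, 20.7]
grip_width: 0.0005
grip_force: 10.4
```

```bash
python3 -m creep '[{"translation":[0,0,0.5],"roll":0,"gripper":0},{"translation":[0,0,0.5],"roll":0,"gripper":0},{"translation":[0,0,0.5],"roll":0,"gripper":0},{"translation":[0,0,0.5],"roll":0,"gripper":0}]'; python3 -m creep '[{"translation":[0,0,-2],"roll":0,"gripper":0},{"translation":[0,0,-4],"roll":0,"gripper":0}]'; python3 -m creep '[{"translation":[0,0,-2],"roll":0,"gripper":0},{"translation":[0,0,-4],"roll":0,"gripper":0}]'; python3 -m creep '[{"translation":[0,0,-15],"roll":0,"gripper":0},{"translation":[0,0,-40],"roll":0,"gripper":0},{"translation":[0,0,-75],"roll":0,"gripper":0},{"translation":[0,0,-110],"roll":0,"gripper":0},{"translation":[30,0,-130],"roll":0,"gripper":0}]'; python3 -m creep '[{"translation":[35,30,0],"roll":0,"gripper":0},{"translation":[60,60,0],"roll":0,"gripper":0},{"translation":[60,95,0],"roll":0,"gripper":0},{"translation":[60,130,0],"roll":0,"gripper":0},{"translation":[60,130,0],"roll":0,"gripper":0}]'
python3 - <<'E'
from rig import viewer
import cv2,numpy as np
S=viewer.camera("scene");T=viewer.camera("top")
cv2.imwrite("pics/sF.png",S)
f=lambda i,x,y:cv2.resize(i[y:y+80,x:x+80],None,fx=5,fy=5,interpolation=cv2.INTER_CUBIC)
g=lambda i:cv2.resize(i[130:290,180:340] if 0 else i[130:330,180:440],(400,308))[:200]
cv2.imwrite("pics/end.png",np.vstack([np.hstack([f(S,360,330),f(T,405,250)]),np.hstack([cv2.resize(S[130:330,180:440],(260,200)),cv2.resize(T[140:340,160:420],(260,200)),np.zeros((200,280,3),np.uint8)])]))
E
```

```text
time: 15.48
position: [0.4637, -0.3068, 0.0822]
tool_rot: [0.045, 0.999, -0.001, 0.001]
ft_force: [1.7, 4.0, 16.4]
grip_width: 0.0004
grip_force: 8.1
time: 15.65
position: [0.4634, -0.3069, 0.0848]
tool_rot: [0.045, 0.999, -0.001, 0.001]
ft_force: [1.4, 0.7, 3.9]
grip_width: 0.0004
grip_force: 1.8
time: 15.82
position: [0.4628, -0.3069, 0.0881]
tool_rot: [0.045, 0.999, -0.0, 0.0]
ft_force: [1.6, -1.0, 1.4]
grip_width: 0.0007
grip_force: 1.1
time: 16.23
position: [0.4366, -0.3067, 0.2209]
tool_rot: [0.044, 0.999, -0.003, 0.003]
ft_force: [-0.4, -1.0, 0.3]
grip_width: 0.0004
grip_force: 0.0
time: 16.65
position: [0.3805, -0.1625, 0.2168]
tool_rot: [0.043, 0.999, 0.003, -0.004]
ft_force: [0.0, -0.4, 0.0]
grip_width: 0.0001
grip_force: 0.0
```

View pics/end.png

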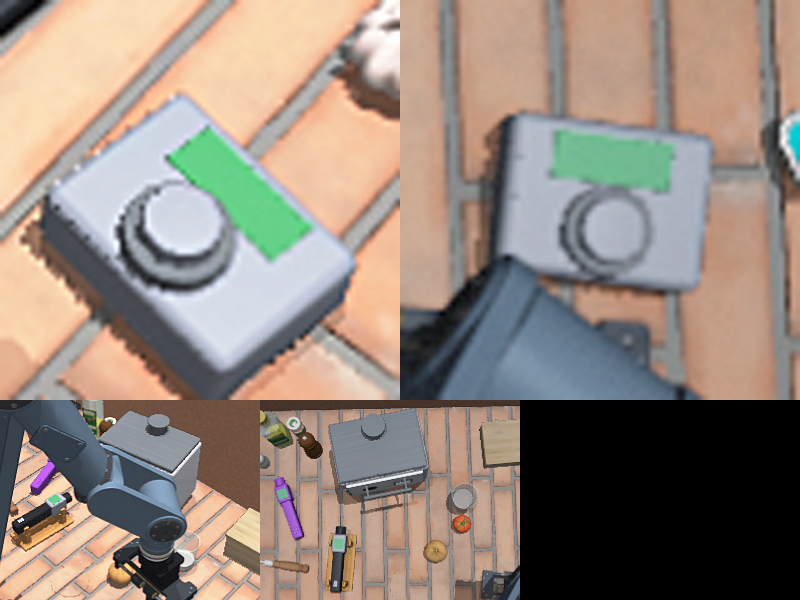

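The button is up again. It bottomed hard at about 82 mm, having met the finger at about 90 mm. The thermometer, onion, tomato and glass are in place, so I settle and hand in.

```bash
python3 -m creep '[{"translation":[0,0,0],"roll":0,"gripper":0},{"translation":[0,0,0],"roll":0,"gripper":0},{"translation":[0,0,0],"roll":0,"gripper":0}]'; python3 -c "from rig import hand_in; print(hand_in())"
```

```text
time: 17.0
position: [0.3848, -0.1703, 0.2176]
tool_rot: [0.045, 0.999, -0.0, -0.0]
ft_force: [-0.6, 0.3, -0.6]
grip_width: 0.0007
grip_force: 0.0
the job is handed in; nothing more can be done
None
```

I aimed the thermometer at the patch from about 7 cm, held it for more than 3 s and laid it back in its rest, then pressed the timer button to its stop and let it come up; the job was handed in at 17 s, with no verdict returned.

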